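# Slide the battery home on the underwater vehicle's deck and swing its keeper shut

### The job

Install the battery in the underwater vehicle: push it across the deck sheet, low down near its base so that it slides without tipping, until it stands fully home in its pocket, square and flush against the back stop. Then swing the keeper bar shut across behind it, as far as it goes, so the battery cannot slide back out. Do not lift the battery, leave the loose things on the bench alone, and finish clear of everything.

Things in the scene. Friction and masses are not known exactly. Their poses are not given: they have to be found in the camera images.
- chassis: lower frame of a small underwater vehicle, fixed: 27 mm pipe skids, a black thruster duct at each far corner (x 85 to 185, y +-159 to +-265, 125 mm high), a white deck sheet between the skids, its top 33 mm above the bench. Origin: bench level, under the battery's home place; x along the skids away from the robot, y left, z up. Deck: x -220 to +50, y -150 to +150 mm
- pocket (a point): centre of the battery's pocket, on the deck, axes as the chassis. Aluminium angle 25 mm high on three sides, open to -x: back stop face at x = +32.5 mm; side cleats x -32.5 to +32.5, inner faces y = -82.5 and +82.5 mm (7 mm play each side), their near ends bent outwards as a mouth to x = -52, y = +-97 mm
- battery: dark battery, a plain box 65 (x) by 151 (y) by 94 mm high, two terminals 8 mm higher, 1.9 to 2.4 kg, loose on the deck on the robot's side of the pocket. Origin: centre of its underside; x square to its broad sides, away from the robot; z up. Pushed on the broad side above 45 to 65 mm from the deck it tips; lower it slides, at 9 to 16 N. Home: origin on point pocket, axes along the chassis
- keeper (a joint): keeper, a flat steel bar turning level on a pivot left of the pocket's mouth. Value in rad, counter-clockwise seen from above: 0 = wide open, the bar pointing 135 degrees counter-clockwise from chassis x (to -x, +y); 0.785 = along chassis -x; 2.356 = shut at its stop, along chassis -y, 5 mm behind the home battery. Stiff (1 to 2 N at the knob), stays where left
- keeper_pivot (a point): pivot axis of the keeper, at the bar's underside, 27.5 mm above the deck (chassis x = -46, y = +109.5 mm), on a black block 24 x 22 mm. The bar is 16 mm wide, 6 mm thick, reaches 112 mm from the pivot and 8 mm behind it, and passes over the aluminium angle
- keeper_knob (a point): centre of the top of the round black knob, 17 mm across and 18 mm tall, on top of the keeper bar 100 mm from its pivot; its top is 51.5 mm above the deck
- nozzle: bystander on the bench: a loose black nozzle, a hollow cone 92 mm across at the foot and 70 mm high, right of the frame; origin at the centre of its foot
- tee: bystander on the bench: a loose white pipe tee 75 mm long, 33 mm thick, 57 mm high, right of the frame; origin at the centre of its underside
- cement_can: bystander on the bench: a round can 66 mm across, 85 mm high, left of the frame; origin at the centre of its foot
- screwdriver: bystander on the bench: a screwdriver 190 mm long with a black handle, lying left of the frame; origin under its middle

How it is judged:
By the outcome, as a careful person would: the job done as asked, in the order asked, and still so for the second after the job is handed in, with the robot touching nothing.
It also fails if it takes over 54 s, if anything falls off the work surface, if the arm or the gripper's body presses on something with over 40 N, if the wrist force passes 120 N, or if a joint passes its speed limit or range.

### The arm

A 6-joint arm with a two-finger parallel gripper is mounted at the origin on the work surface. World frame = base frame: x ahead of the robot, y to its left, z up, the work surface at z = 0. Lengths are in mm, angles in rad, forces in N, time in s.
With the tool pointing down it reaches from about 350 to 975 mm from the base axis. Payload 7.1 kg.
Tool frame: the origin (TCP) lies midway between the tips of the shut fingers; the grasp point (between the pads) lies pinch_z behind it (pinch_z is the distance from the TCP to the grasp point, in mm); z points along the fingers, y is the line along which they close (so a half turn about z gives the same grasp; the last joint's range is limited). The gripper opens to 88 mm and grips with 3 to 60 N. Pads are 20 mm wide; open, the fingers measure 115 mm over their backs; the gripper's body (75 mm by 178 mm) begins 61 mm behind the grasp point.
Start: joints at [-0.019, 0.423, 1.63, -0, 1.089, -0.019], TCP at [624.984, 0.026, 222.675] pointing down, gripper open.
Joint ranges: [-3, 3], [-0.9, 2.11], [0.09, 2.58], [-1.31, 4.45], [0.11, 2.69], [-2.54, 2.54]. Speed limits (rad/s): [2.39, 2.39, 3.01, 3.14, 3.14, 3.14].

### API

Orientations are given as a rotation vector (axis times angle).
In Python, from workcell import get_obs, get_image, close_job, pinch_z gives the robot as it stands.
- The arm moves only by the tool jog_arm, never from a script. Its argument "commands" is a list of rows, each a list of 3 entries, a list of its own where there are three numbers: the gripper command: -1 is shut, 1 is fully open, values between are in proportion, then the shift along the tool's x, y, z as a fraction of full scale, then the turn, a rotation vector about the tool's x, y, z as a fraction of full scale. In form: [[gripper, [tx, ty, tz], [rx, ry, rz]], ...]. A call has 1 to 10 rows; each row shifts and turns the commanded pose from where the row before left it, along the tool's axes as they then stand; what a row does not reach is not made up. Full scale, the value 1, is 0.1 m for a shift and 45 degrees for a turn. A row lasts 1/10 s, in which the tool goes at most 50 mm and 8.59 degrees, less where a joint would pass 70% of its speed; a pose out of reach is approached as far as the arm can. A call with a number of a shift or a turn outside -1 to 1 is refused whole. A call with a gripper value outside its range is refused whole. The fingers move at their own pace and stop on an object; the grip force is fixed at half the most. Time passes only in rows, so rows that do not move let the fingers close. It gives the time, the measured TCP pose, the force, the opening and the grip force at its end, in the units of the state.
- get_obs(): the state, without advancing time (a new reading comes with each control period).
- get_image(name): name is "scene" or "side" or "wrist"; returns a dict with "image" (384x512x3 uint8, blue, green, red), "z_map" (384x512 float32, mm along the optical axis (not along the pixel's ray), 0 where there is no reading), "intrinsics" (3x3 intrinsics, pixels), "k1" (the pictures are not rectified: a ray, as slopes to the right and down, at radius r is drawn at 1 + k1 r^2 times it, then the intrinsics apply), "eye" and "orientation" of the camera in the world; the wrist camera has in their place "mount" (4x4, takes a point from camera to tool coordinates, whose origin is the TCP and whose axes are the flange's). Camera axes: x right, y down, z forward; pixel columns grow to the right and rows downward; lengths in mm; the calibration is good to about 2 mm. A picture is of the moment at which its call begins: read the wrist's pose just before it.
- close_job(): hands the job in; it is judged then, once.
The state is a dict: "t": time; "qpos": joint angles; "qvel": joint speeds; "joint_torque": joint torques, N m; "ee_pos": TCP position; "orientation": TCP orientation; "ft_force": force on the tool from outside, world axes, zero at the start; "moment": the same for the moment, N m; "width": finger opening in mm; "grasp_force": force on a finger pad.
Only numpy, scipy, OpenCV 4.12 (cv2) and the standard library are available. Lean on these libraries where they do the work, as an engineer would, in place of code of your own. Each camera call takes 0.05 s, during which the arm holds its last target. There are 200 camera calls.

## Working session

There is one attempt and no reset: what is moved stays moved. The work goes in short steps, Python scripts to look and compute and a tool call to move; the robot and the scene stay as the last step left them, time stands still between calls to the robot, and variables do not carry over. Pictures are saved under pics/ and viewed, at most 10 in all, crops included, and the job is handed in when it is done.

Besides the shell and the picture viewer there is one more tool, called after "Request:" as a command line: name --argument value ..., lists and objects as JSON in quotes. jog_arm: Moves the arm, as the interface text tells. Its arguments: {"type":"object","properties":{"commands":{"type":"array","items":{"type":"array"}}},"required":["commands"]}

```bash
mkdir -p pics; cat > h.py <<'E'
import numpy as np, cv2
from workcell import get_obs, get_image, close_job, pinch_z
from scipy.spatial.transform import Rotation as R
def snap(n):
    o=get_obs(); d=get_image(n)
    if 'mount' in d:
        T=np.eye(4);T[:3,:3]=R.from_rotvec(o['orientation']).as_matrix();T[:3,3]=o['ee_pos']; T=T@np.array(d['mount'])
    else:
        T=np.eye(4);q=np.array(d['orientation']);T[:3,:3]=q if q.shape==(3,3) else R.from_rotvec(q).as_matrix();T[:3,3]=d['eye']
    d['T']=T; return d
def slopes(d,px):
    K=np.array(d['intrinsics']);D=np.array([d['k1'],0,0,0,0],float)
    return cv2.undistortPoints(np.array(px,float).reshape(-1,1,2),K,D).reshape(-1,2)
def onplane(d,px,z):
    s=slopes(d,px);v=np.c_[s,np.ones(len(s))]@d['T'][:3,:3].T;e=d['T'][:3,3]
    return e+v*((z-e[2])/v[:,2])[:,None]
def cloud(d):
    h,w=d['z_map'].shape;u,v=np.meshgrid(np.arange(w),np.arange(h))
    s=slopes(d,np.c_[u.ravel(),v.ravel()]);z=d['z_map'].ravel()
    P=np.c_[s*z[:,None],z]@d['T'][:3,:3].T+d['T'][:3,3]
    P[z==0]=np.nan
    return P.reshape(h,w,3)
E
python3 - <<'E'
from h import *
o=get_obs();print(o['t'],o['ee_pos'],o['orientation'],pinch_z,o['width'])
ims=[]
for n in('scene','side','wrist'):
    d=snap(n);np.save(f'pics/{n}.npy',d,allow_pickle=True);print(n,np.round(d['T'],2).tolist(),d['k1'],(d['z_map']>0).mean());ims.append(d['image'])
cv2.imwrite('pics/a.png',cv2.resize(ims[0],(800,600)));
cv2.imwrite('pics/b.png',cv2.resize(np.hstack(ims[1:]),(800,300)))
E
```

```text
0.0 [6.24460969e+02 1.74617491e-02 2.21917478e+02] [-2.22071924e+00 -2.22064463e+00  1.59101718e-03] 18.700000000000003 87.64286651709014
scene [[0.64, 0.44, -0.63, 1273.67], [0.77, -0.37, 0.52, -579.94], [-0.0, -0.82, -0.58, 762.86], [0.0, 0.0, 0.0, 1.0]] -0.16020178172560023 0.996185302734375
side [[-0.82, -0.36, 0.44, 55.79], [-0.57, 0.5, -0.65, 757.21], [0.01, -0.79, -0.62, 771.21], [0.0, 0.0, 0.0, 1.0]] -0.09965642851387153 0.995880126953125
wrist [[1.0, 0.0, -0.0, 624.74], [-0.0, -0.96, -0.3, 82.04], [-0.0, 0.3, -0.96, 385.05], [0.0, 0.0, 0.0, 1.0]] -0.022795789282300628 0.9959564208984375
```

View pics/a.png

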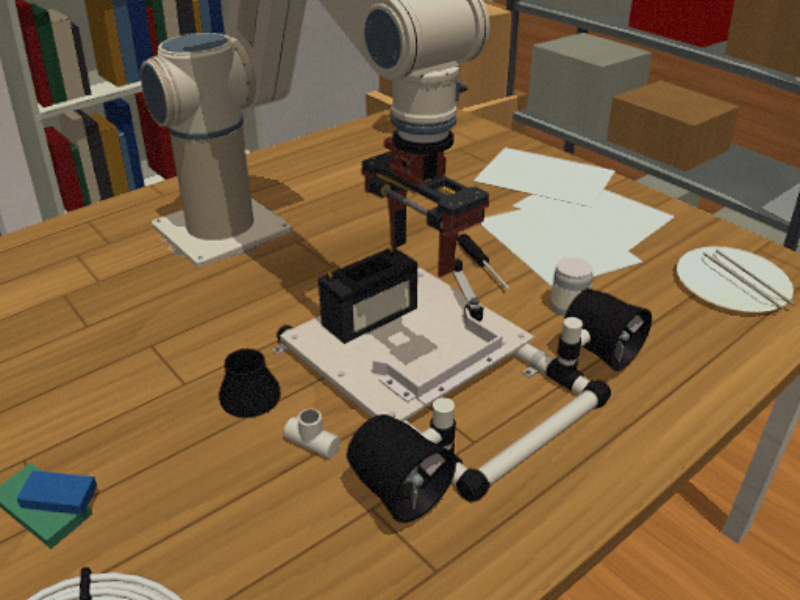

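View pics/b.png

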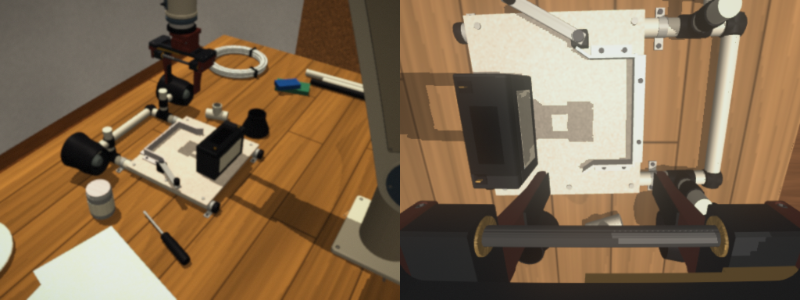

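The scene view shows the battery (~px 370,295) on the deck, the pocket at (440,360), and the open keeper at (465,290). In the wrist view, right half of the second picture, the battery is at (495,130), the keeper runs from (580,38) to upper left, and the back stop is at (640,110). Now I'll measure from the depth.

```bash
python3 - <<'E'
from h import *
C={n:cloud(np.load(f'pics/{n}.npy',allow_pickle=True).item()) for n in('scene','side','wrist')}
I={n:np.load(f'pics/{n}.npy',allow_pickle=True).item()['image'] for n in C}
def rect(P):
    r=cv2.minAreaRect(P[:,:2].astype(np.float32));return np.round(r[0],1),np.round(r[1],1),round(r[2],2)
for n in C:
    P=C[n];ok=(np.abs(P[...,0]-600)<260)&(np.abs(P[...,1])<330)
    hsv=cv2.cvtColor(I[n],cv2.COLOR_BGR2HSV)
    def big(m):
        k,l,s,c=cv2.connectedComponentsWithStats(m.astype(np.uint8));i=1+np.argmax(s[1:,4]);return l==i
    m=ok&(P[...,2]>26)&(P[...,2]<40)&(hsv[...,1]<70)
    m=big(cv2.morphologyEx(m.astype(np.uint8),cv2.MORPH_OPEN,np.ones((3,3))))
    Q=P[m];print(n,'deck z',np.median(Q[:,2]).round(1),rect(Q),Q.min(0).round(),Q.max(0).round())
    t=ok&(P[...,2]>121)&(P[...,2]<134)&(hsv[...,2]<80)&(P[...,0]<620)
    t=big(t);Q=P[t];print('  batt z',np.median(Q[:,2]).round(1),rect(Q),t.sum())
# top-down map from wrist: heights
P=C['wrist'];m=(P[...,2]>50)&(P[...,2]<100)&(P[...,1]>20)
# topdown colour picture of heights, 2 px/mm, x right,y up; x 430..850 y -120..230
A=np.zeros((560,800,3),np.uint8)
for n in('scene','side','wrist'):
    Q=C[n].reshape(-1,3);c=I[n].reshape(-1,3);g=np.isfinite(Q[:,0])&(Q[:,2]<140)&(Q[:,2]>20)
    Q=Q[g];u=((Q[:,0]-400)*1.6).astype(int);v=((200-Q[:,1])*1.4+0).astype(int)
    v=((220-Q[:,1])*1.6-70).astype(int)
    k=(u>0)&(u<799)&(v>0)&(v<559)
    hh=np.clip((Q[:,2]-20)*2,0,255).astype(np.uint8)
    col=cv2.applyColorMap(hh,cv2.COLORMAP_JET).reshape(-1,3)
    for a,b,cc in zip(u[k],v[k],col[k]): A[b:b+2,a:a+2]=cc
cv2.imwrite('pics/c.png',A)
E
```

```text
scene deck z 32.8 (array([556.8,  29.9]), array([279.6, 307.3]), 0.8) [ 419. -125.   26.] [697. 185.  40.]
  batt z 126.6 (array([482.7,  12.5]), array([149.2,  66.6]), 89.44) 936
side deck z 31.3 (array([547.7,  33.5]), array([297.9, 304.5]), 1.39) [ 396. -121.   26.] [694. 188.  40.]
  batt z 125.4 (array([477.6,  19.1]), array([153.4,  65.9]), 89.5) 1323
wrist deck z 34.1 (array([560.8,  32.7]), array([297.2, 318.4]), 5.5) [ 400. -120.   26.] [722. 181.  40.]
  batt z 128.2 (array([481.3,  18.4]), array([148.9,  65.1]), 89.2) 9505
```

View pics/c.png

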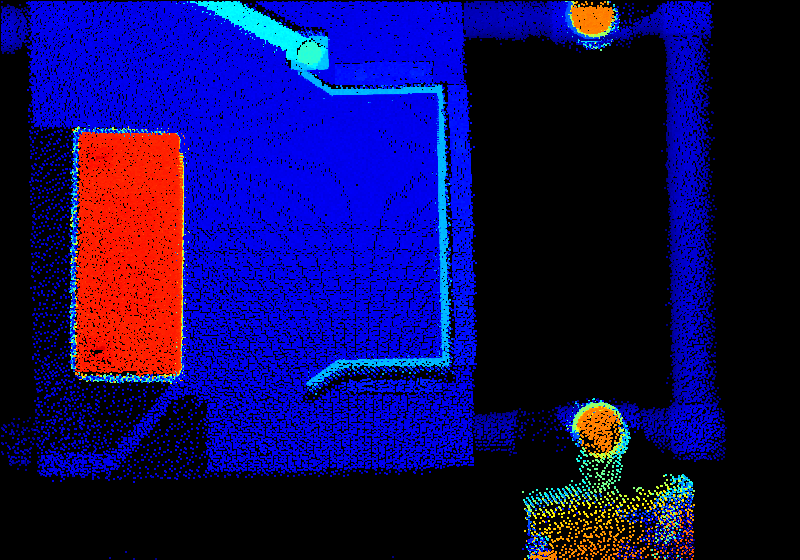

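The top-down height map shows the battery at (128,253), the back-stop angle at x≈442, the cleats at y≈90 and y≈362, and the pivot at about (311,52). The frame is yawed about +1°. Next I'll fit lines.

```bash
python3 - <<'E'
from h import *
d=np.load('pics/wrist.npy',allow_pickle=True).item()
P=cloud(d).reshape(-1,3)
def fit(m,ax):  # ax: fit coordinate ax vs other, robust
    Q=P[m];l=cv2.fitLine(Q[:,:2].astype(np.float32),cv2.DIST_HUBER,0,.01,.01).ravel();return l,Q
z=P[:,2];x=P[:,0];y=P[:,1]
al=(z>52)&(z<64)
for nm,m in dict(back=al&(x>668)&(x<690)&(y>20)&(y<115),left=al&(x>612)&(x<665)&(y>110)&(y<130),right=al&(x>622)&(x<668)&(y<-40)&(y>-62)).items():
    l,Q=fit(m,0);print(nm,len(Q),'dir deg',np.degrees(np.arctan2(l[1],l[0])).round(2),'pt',l[2:].round(1),'z',np.median(Q[:,2]).round(1),np.percentile(Q[:,:2],[3,97],axis=0).round(1).tolist())
# battery front and rear edges per y bin on top
t=(z>122)&(z<133)&(x<540)
yb=np.arange(-45,80,10);
F=np.array([[yy+5,x[t&(y>yy)&(y<yy+10)].max(),x[t&(y>yy)&(y<yy+10)].min()] for yy in yb])
for c in(1,2):
    p=np.polyfit(F[:,0],F[:,c],1);print('batt x edge',p[1].round(1),'yaw',-np.degrees(p[0]).round(2))
xb=np.arange(455,510,10);G=np.array([[a+5,y[t&(x>a)&(x<a+10)].max(),y[t&(x>a)&(x<a+10)].min()] for a in xb])
for c in(1,2):
    p=np.polyfit(G[:,0]-482,G[:,c],1);print('batt y edge',p[1].round(1),'yaw',np.degrees(p[0]).round(2))
m=(z>61)&(z<72)&(x>480)&(x<605)&(y>130)&(y<260);l,Q=fit(m,0);print('bar',len(Q),np.degrees(np.arctan2(l[1],l[0])).round(1),l[2:],np.median(Q[:,2]))
for n in('scene','side'):
    Q=cloud(np.load(f'pics/{n}.npy',allow_pickle=True).item()).reshape(-1,3)
    k=(Q[:,2]>76)&(Q[:,2]<92)&(Q[:,0]>480)&(Q[:,0]<560)&(Q[:,1]>160)&(Q[:,1]<260);print(n,'knob',k.sum(),np.median(Q[k],0) if k.any() else'')
    k=(Q[:,2]>52)&(Q[:,2]<64)&(Q[:,0]>665)&(Q[:,0]<695)&(Q[:,1]>-40)&(Q[:,1]<115)
    print('  back',k.sum(),np.median(Q[k],0))
E
```

```text
back 348 dir deg -88.48 pt [675.4  68.5] z 58.8 [[673.2, 23.3], [678.4, 112.1]]
left 219 dir deg 1.53 pt [638.3 118.7] z 58.8 [[613.9, 116.6], [663.3, 121.4]]
right 170 dir deg 0.06 pt [647.3 -48.8] z 58.9 [[623.9, -51.8], [666.0, -47.9]]
batt x edge 513.0 yaw -0.62
batt x edge 448.2 yaw -0.85
batt y edge 93.0 yaw -0.5
batt y edge -56.1 yaw -1.65
bar 1550 -26.5 [550.4359  164.45786] 67.31412340319946
scene knob 26 [508.04350451 185.28294213  82.73363961]
  back 164 [677.45264829  32.92582968  56.55074437]
side knob 59 [500.94181821 192.55739527  81.47304414]
  back 122 [673.31155294  45.94949329  55.59066102]
```

Request:
jog_arm --commands '[[-0.3,[-0.18,-0.286,0],[0,0,-0.031]],[-0.3,[-0.18,-0.286,0],[0,0,0]],[-0.3,[-0.18,-0.286,0],[0,0,0]],[-0.3,[-0.18,-0.286,0],[0,0,0]],[-0.3,[-0.18,-0.286,0],[0,0,0]],[-0.3,[0,0,0.28],[0,0,0]],[-0.3,[0,0,0.28],[0,0,0]],[-0.3,[0,0,0.28],[0,0,0]],[-0.3,[0,0,0.28],[0,0,0]],[-0.3,[0,0,0.28],[0,0,0]]]'

```text
t: 1.15
ee_pos: [483.7, -92.8, 81.6]
orientation: [2.194, 2.248, 0.0]
ft_force: [-0.3, -0.0, -0.6]
width: 30.2
grasp_force: 0.0
```

Request:
jog_arm --commands '[[-0.3,[0,0,0],[0,0.185,0]],[-0.3,[0,0,0],[0,0.185,0]],[-0.3,[0,0,0],[0,0.185,0]],[-0.3,[-0.07,0,0.145],[0,0,0]],[-0.3,[-0.07,0,0.145],[0,0,0]],[-0.3,[0,0,0],[0,0,0]]]'

```text
t: 1.75
ee_pos: [481.2, -92.4, 47.8]
orientation: [-1.96, -2.007, -0.413]
ft_force: [-0.6, 0.5, 0.7]
width: 30.5
grasp_force: 0.0
```

```bash
python3 - <<'E'
from h import *
o=get_obs();print(o['ee_pos'],R.from_rotvec(o['orientation']).as_matrix().round(3))
d=snap('wrist');e=snap('side');cv2.imwrite('pics/d.png',cv2.resize(np.hstack([d['image'],e['image']]),(800,300)))
E
```

```text
[481.23158882 -92.44861767  47.82984346] [[-0.02   1.    -0.016]
 [ 0.912  0.025  0.41 ]
 [ 0.41  -0.007 -0.912]]
```

View pics/d.png

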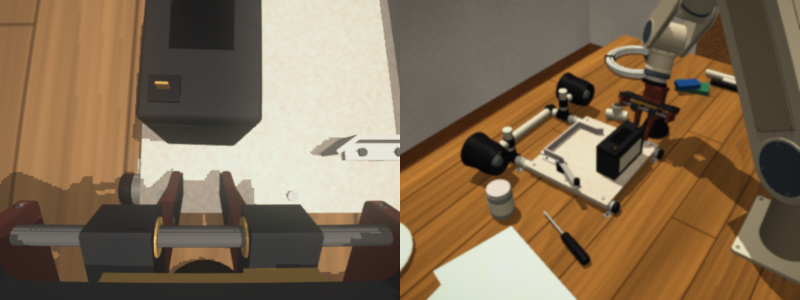

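The wrist view shows both fingers, at (170,190) and (232,190), facing the battery's right end, which has its base edge at y≈140. I'll push it left about 12 mm.

Request:
jog_arm --commands '[[-0.3,[0.1,0,0.045],[0,0,0]],[-0.3,[0.1,0,0.045],[0,0,0]],[-0.3,[0.027,0,0.012],[0,0,0]],[-0.3,[0.027,0,0.012],[0,0,0]],[-0.3,[0.027,0,0.012],[0,0,0]],[-0.3,[0.027,0,0.012],[0,0,0]],[-0.3,[0.027,0,0.012],[0,0,0]]]'

```text
t: 2.55
ee_pos: [484.8, -59.2, 50.8]
orientation: [-1.966, -2.016, -0.419]
ft_force: [1.0, -12.1, -0.3]
width: 31.0
grasp_force: 6.2
```

Request:
jog_arm --commands '[[-0.3,[0.027,0,0.012],[0,0,0]],[-0.3,[0.027,0,0.012],[0,0,0]],[-0.3,[0,0,0],[0,0,0]]]'

```text
t: 2.85
ee_pos: [484.4, -52.8, 50.8]
orientation: [-1.966, -2.015, -0.419]
ft_force: [1.4, -9.4, -0.7]
width: 30.6
grasp_force: 4.8
```

```bash
cat > b.py <<'E'
from h import *
def batt(names=('wrist',)):
  for n in names:
    P=cloud(snap(n)).reshape(-1,3);x,y,z=P.T
    t=(z>121)&(z<134)&(x>430)&(x<690)&(y>-70)&(y<130)
    Q=P[t];r=cv2.minAreaRect(Q[:,:2].astype(np.float32));print(n,len(Q),r, np.percentile(Q,[1,99],axis=0).round(1).tolist())
if __name__=='__main__':
    o=get_obs();print(o['ee_pos'],o['ft_force']);batt(('wrist','scene','side'))
E
python3 b.py
```

```text
[484.41333716 -52.75156235  50.82786898] [ 1.44128204 -9.39501022 -0.70224464]
wrist 33778 ((501.38421630859375, -7.81146240234375), (108.46327209472656, 123.64286804199219), 2.6055030822753906) [[448.9, -42.2, 126.0], [511.4, 50.2, 130.1]]
scene 861 ((481.0870056152344, 31.41750717163086), (70.5206069946289, 146.2423553466797), 1.2149137258529663) [[449.0, -37.4, 121.4], [513.8, 102.8, 130.6]]
side 1404 ((498.7817077636719, 20.110794067382812), (108.8528823852539, 180.720458984375), 1.6971561908721924) [[444.4, -66.0, 121.5], [509.8, 108.9, 129.4]]
```

Request:
jog_arm --commands '[[-0.3,[-0.18,0,-0.08],[0,0,0]],[-0.3,[-0.18,0,-0.08],[0,0,0]],[-0.3,[0,0,0],[0,-0.185,0]],[-0.3,[0,0,0],[0,-0.185,0]],[-0.3,[0,0,0],[0,-0.185,0]],[0.3,[0,0,-0.35],[0,0,0]],[0.6,[0,0,-0.35],[0,0,0]],[1,[0,0,-0.35],[0,0,0]],[1,[0,0,-0.35],[0,0,0.18]],[1,[0,0,0],[0,0,0.18]]]'

```text
t: 4.0
ee_pos: [485.9, -92.2, 194.5]
orientation: [-2.489, -1.906, -0.012]
ft_force: [0.2, 0.1, 0.0]
width: 67.2
grasp_force: 0.0
```

Request:
jog_arm --commands '[[1,[0,0,0],[0,0,0.182]],[1,[0,0,0],[0,0,0.182]],[1,[0,0,0],[0,0,0.182]],[1,[0,0,0],[0,0,0.182]],[1,[0,0,0],[0,0,0.182]],[1,[0,0,0],[0,0,0.182]],[1,[0,0,0],[0,0,0.182]],[1,[0,0,0],[0,0,0.182]],[1,[0,0,0],[0,0,0.184]],[1,[0,0,0],[0,0,0]]]'

```text
t: 5.0
ee_pos: [483.0, -91.7, 189.9]
orientation: [-3.129, -0.036, 0.009]
ft_force: [0.1, -0.0, -0.1]
width: 87.8
grasp_force: 0.0
```

Request:
jog_arm --commands '[[1,[-0.18,-0.3,0],[0,0,0]],[1,[-0.18,-0.3,0],[0,0,0]],[1,[-0.18,-0.3,0],[0,0,0]],[1,[-0.18,-0.3,0],[0,0,0]],[1,[0,0,0],[0,0.185,0]],[1,[0,0,0],[0,0.185,0]],[1,[0,0,0],[0,0.185,0]],[1,[0,0,0],[0,0,0]]]'

```text
t: 5.8
ee_pos: [403.3, 26.2, 189.7]
orientation: [-3.054, -0.039, -0.661]
ft_force: [0.0, -0.5, 0.2]
width: 88.0
grasp_force: 0.0
```

Request:
jog_arm --commands '[[1,[-0.1,-0.01,0.262],[0,0,0]],[1,[-0.1,-0.01,0.262],[0,0,0]],[1,[-0.1,-0.01,0.262],[0,0,0]],[1,[-0.1,-0.01,0.262],[0,0,0]],[1,[-0.1,-0.01,0.262],[0,0,0]],[1,[0,0,0],[0,0,0]]]'

```text
t: 6.4
ee_pos: [428.8, 33.3, 96.4]
orientation: [-3.073, -0.036, -0.57]
ft_force: [0.1, 1.0, 0.4]
width: 87.7
grasp_force: 0.0
```

```bash
python3 - <<'E'
from h import *
o=get_obs();print(o['ee_pos'],o['qpos'],R.from_rotvec(o['orientation']).as_matrix().round(3))
d=snap('wrist');e=snap('side');cv2.imwrite('pics/e.png',cv2.resize(np.hstack([d['image'],e['image']]),(800,300)))
E
python3 b.py
```

```text
[428.80512034  33.33854639  96.4217288 ] [0.04831273 0.29444944 2.3666609  0.01969807 0.11353402 1.57625691] [[ 0.933  0.026  0.358]
 [ 0.02  -1.     0.02 ]
 [ 0.359 -0.011 -0.933]]
[427.43858125  33.1644283   97.18698685] [-0.25747949 -0.18155491  0.60387827]
wrist 28857 ((470.2579345703125, 32.09709548950195), (82.48651885986328, 150.47781372070312), 1.304383635520935) [[446.9, -40.3, 125.9], [510.5, 105.3, 130.3]]
scene 957 ((473.002685546875, 29.615612030029297), (85.01612854003906, 153.7257537841797), 0.10235792398452759) [[447.8, -46.0, 121.5], [514.0, 102.1, 129.8]]
side 1108 ((477.4268798828125, 34.292972564697266), (65.86396026611328, 153.12930297851562), 1.878430724143982) [[444.6, -38.6, 121.5], [509.0, 109.2, 129.1]]
```

View pics/e.png

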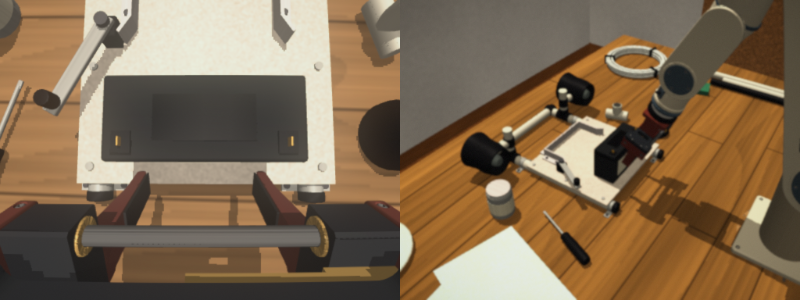

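The wrist view shows the battery top square at (205,118) with the fingers centred behind it, and the keeper knob at (47,97). Joint 5 reached its limit, so I'll use a smaller tilt of about 10°. The gripper body will still clear the terminals.

Request:
jog_arm --commands '[[1,[-0.03,0,0],[0,-0.122,0]],[1,[-0.03,0,0],[0,-0.122,0]],[1,[-0.05,0,0.2],[0,0,0]],[1,[-0.05,0,0.2],[0,0,0]],[1,[0,0,0],[0,0,0]]]'

```text
t: 7.15
ee_pos: [416.7, 33.3, 53.1]
orientation: [-3.116, -0.035, -0.273]
ft_force: [0.1, 0.1, 0.7]
width: 87.7
grasp_force: 0.0
```

Request:
jog_arm --commands '[[1,[0.08,0,0.014],[0,0,0]],[1,[0.06,0,0.01],[0,0,0]],[1,[0.05,0,0.009],[0,0,0]],[1,[0.05,0,0.009],[0,0,0]],[1,[0.05,0,0.009],[0,0,0]],[1,[0.05,0,0.009],[0,0,0]],[1,[0.05,0,0.009],[0,0,0]],[1,[0.05,0,0.009],[0,0,0]]]'

```text
t: 7.95
ee_pos: [455.8, 34.2, 53.2]
orientation: [-3.117, -0.035, -0.257]
ft_force: [-16.6, 0.1, 7.8]
width: 87.6
grasp_force: 8.3
```

Request:
jog_arm --commands '[[1,[0.07,0,0.012],[0,0,0]],[1,[0.07,0,0.012],[0,0,0]],[1,[0.07,0,0.012],[0,0,0]],[1,[0.07,0,0.012],[0,0,0]],[1,[0.07,0,0.012],[0,0,0]],[1,[0.07,0,0.012],[0,0,0]],[1,[0.07,0,0.012],[0,0,0]],[1,[0.07,0,0.012],[0,0,0]],[1,[0.07,0,0.012],[0,0,0]],[1,[0,0,0],[0,0,0]]]'

```text
t: 8.95
ee_pos: [524.0, 35.8, 54.0]
orientation: [-3.116, -0.035, -0.268]
ft_force: [-5.5, -0.5, -4.7]
width: 87.9
grasp_force: 2.9
```

```bash
python3 b.py; python3 - <<'E'
from h import *
d=snap('wrist');e=snap('side');cv2.imwrite('pics/f.png',cv2.resize(np.hstack([d['image'],e['image']]),(800,300)))
E
```

```text
[524.03322944  35.79228003  54.0322646 ] [-5.53325791 -0.45832225 -4.68513873]
wrist 65787 ((548.7330932617188, 34.2158203125), (102.63013458251953, 150.909912109375), 1.6163861751556396) [[510.9, -37.8, 125.5], [599.0, 107.0, 130.5]]
scene 1146 ((541.2373657226562, 28.42293930053711), (121.75682830810547, 156.9003143310547), 1.0877207517623901) [[498.4, -45.2, 121.3], [601.4, 104.4, 132.8]]
side 616 ((536.8071899414062, 37.57121658325195), (124.38846588134766, 161.2884063720703), 1.227868914604187) [[476.1, -34.5, 121.5], [597.1, 116.0, 133.1]]
```

View pics/f.png

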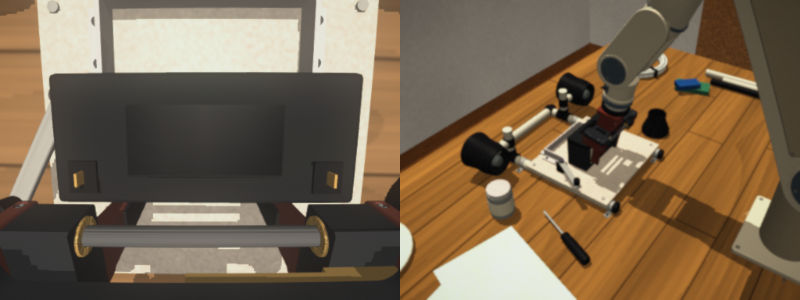

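The battery front is at x≈599, square, and centred within 1.5 mm. In the wrist view it spans (50–362, 73–200) and the pocket frame lies ahead of it. I'll keep pushing.

Request:
jog_arm --commands '[[1,[0.07,0.001,0.012],[0,0,0]],[1,[0.07,0.001,0.012],[0,0,0]],[1,[0.07,0.001,0.012],[0,0,0]],[1,[0.07,0.001,0.012],[0,0,0]],[1,[0.07,0.001,0.012],[0,0,0]],[1,[0.07,0.001,0.012],[0,0,0]],[1,[0.07,0.001,0.012],[0,0,0]],[1,[0.07,0.001,0.012],[0,0,0]],[1,[0.07,0.001,0.012],[0,0,0]]]'

```text
t: 10.1
ee_pos: [585.6, 36.4, 54.0]
orientation: [-3.117, -0.035, -0.261]
ft_force: [-11.7, 0.5, -0.9]
width: 87.7
grasp_force: 5.8
```

Request:
jog_arm --commands '[[1,[0.03,0,0.005],[0,0,0]],[1,[0.03,0,0.005],[0,0,0]],[1,[0.02,0,0.003],[0,0,0]]]'

```text
t: 10.4
ee_pos: [593.8, 36.5, 54.0]
orientation: [-3.117, -0.035, -0.262]
ft_force: [-9.8, -0.5, -2.3]
width: 87.5
grasp_force: 5.5
```

Request:
jog_arm --commands '[[1,[0.02,0,0.003],[0,0,0]],[1,[0.02,0,0.003],[0,0,0]],[1,[0.01,0,0.002],[0,0,0]]]'

```text
t: 10.7
ee_pos: [598.7, 36.7, 54.0]
orientation: [-3.117, -0.035, -0.261]
ft_force: [-13.2, -0.8, 0.2]
width: 87.8
grasp_force: 6.4
```

Request:
jog_arm --commands '[[1,[0.01,0,0.002],[0,0,0]],[1,[0.01,0,0.002],[0,0,0]]]'

```text
t: 10.9
ee_pos: [598.9, 36.7, 53.9]
orientation: [-3.117, -0.035, -0.256]
ft_force: [-20.9, -0.9, 8.2]
width: 87.8
grasp_force: 10.3
```

Request:
jog_arm --commands '[[1,[0.012,0,0.002],[0,0,0]],[1,[0,0,0],[0,0,0]]]'

```text
t: 11.1
ee_pos: [598.9, 36.7, 53.9]
orientation: [-3.118, -0.035, -0.252]
ft_force: [-22.8, -1.1, 9.7]
width: 87.5
grasp_force: 11.1
```

Request:
jog_arm --commands '[[1,[0.02,0,0.003],[0,0,0]],[1,[0.02,0,0.003],[0,0,0]],[1,[-0.12,0,-0.02],[0,0,0]],[1,[-0.3,0,-0.05],[0,0,0]],[1,[-0.3,0,-0.05],[0,0,0]],[1,[0,0,-0.4],[0,0,0]],[1,[0,0,-0.4],[0,0,0]],[1,[0,0,-0.4],[0,0,0]],[1,[0,0,0],[0,0,0]]]'

```text
t: 12.0
ee_pos: [520.2, 33.5, 179.0]
orientation: [-3.113, -0.035, -0.295]
ft_force: [0.5, -0.7, 0.2]
width: 87.8
grasp_force: 0.0
```

```bash
python3 - <<'E'
from h import *
d=snap('wrist');e=snap('scene');print(get_obs()['ee_pos'])
cv2.imwrite('pics/g.png',np.hstack([cv2.resize(d['image'],(400,300)),cv2.resize(e['image'][150:342,150:406],(400,300))]))
P=cloud(d).reshape(-1,3);x,y,z=P.T
t=(z>123)&(z<132)&(x>590)&(x<690)&(y>-60)&(y<130)
for yy in range(-35,105,20):
    k=t&(y>yy)&(y<yy+10); print(yy+5,k.sum(),np.percentile(x[k],[.5,99.5]).round(1) if k.any() else '')
print(np.percentile(y[t],[.3,99.7]))
a=(z>54)&(z<63)&(x>655)&(x<695)&(y>-50)&(y<120);print('back vis',a.sum())
k=(z>76)&(z<90)&(x>470)&(x<560)&(y>150)&(y<240);print('knob',k.sum(),np.median(P[k],0),P[k].min(0),P[k].max(0))
E
```

```text
[518.09785897  33.37426967 174.75684237]
-30 983 [610.9 674.3]
-10 1023 [610.3 673.9]
10 1020 [609.8 673.5]
30 1021 [609.2 672.8]
50 1028 [608.8 672.8]
70 1014 [608.3 672.2]
90 1019 [607.8 672.1]
[-38.86755369 109.87451131]
back vis 0
knob 255 [505.84038241 186.75376232  84.93860847] [497.24956437 179.70257765  76.08329829] [512.89389293 196.89109559  87.74923758]
```

View pics/g.png

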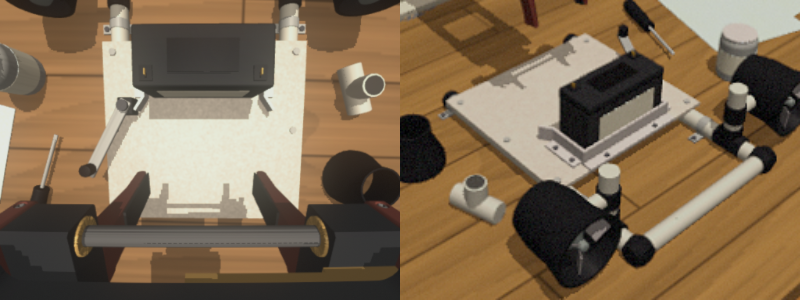

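The battery is home: its rear edge is at x≈609.4 (expected 609.7), yaw is +1.3°, and it sits flush. In the left view the knob is at (88,170). Next is the keeper: I'll push the knob with the closed fingers along its arc.

Request:
jog_arm --commands '[[-1,[0,0,0],[0,-0.12,0]],[-1,[0,0,0],[0,-0.12,0]],[-1,[0,-0.36,0],[0,0,0]],[-1,[0,-0.36,0],[0,0,0]],[-1,[0,-0.36,0],[0,0,0]],[-1,[0,-0.36,0],[0,0,0]],[-1,[0,-0.36,0],[0,0,0]],[-1,[0,0,0],[0,0,-0.171]],[-1,[0,0,0],[0,0,-0.171]],[-1,[0,0,0],[0,0,-0.171]]]'

```text
t: 13.1
ee_pos: [512.0, 213.6, 173.2]
orientation: [-3.056, -0.672, 0.016]
ft_force: [-0.3, -0.4, 0.2]
width: 11.1
grasp_force: 0.0
```

Request:
jog_arm --commands '[[-1,[0,0,0],[0,0,-0.171]],[-1,[0,0,0],[0,0,-0.171]],[-1,[0,0,0],[0,0,-0.171]],[-1,[0,0,0],[0,0,-0.171]],[-1,[0,0,0],[0,0,-0.171]],[-1,[0,0,0],[0,0,0]]]'

```text
t: 13.7
ee_pos: [512.2, 213.1, 173.4]
orientation: [-2.666, -1.633, 0.008]
ft_force: [0.5, 0.5, 0.1]
width: 0.3
grasp_force: 0.0
```

```bash
python3 - <<'E'
from h import *
o=get_obs();M=R.from_rotvec(o['orientation']).as_matrix();print(o['ee_pos'],M.round(3),np.degrees(np.arctan2(M[1,0],M[0,0])),o['width'],o['qpos'])
print('to start, tool mm',M.T@(np.array([518,212,72])-o['ee_pos']))
E
```

```text
[512.18229881 213.08301218 173.41936466] [[ 0.454  0.891 -0.013]
 [ 0.891 -0.454  0.011]
 [ 0.004 -0.016 -1.   ]] 62.96890790273627 0.3095871099563039 [0.36471025 0.38821214 1.81918993 0.0179002  0.9423459  0.82587924]
to start, tool mm [  1.30338719   7.31276055 101.31994278]
```

Request:
jog_arm --commands '[[-1,[0.013,0.073,0.3],[0,0,0]],[-1,[0,0,0.35],[0,0,0]],[-1,[0,0,0.35],[0,0,0]],[-1,[0,0,0],[0,0,0]],[-1,[-0.05,0,0],[0,0,0]],[-1,[-0.03,0,0],[0,0,0]]]'

```text
t: 14.3
ee_pos: [515.9, 205.2, 76.1]
orientation: [-2.668, -1.63, 0.002]
ft_force: [-0.0, 1.6, -1.0]
width: 0.4
grasp_force: 0.7
```

```bash
cat > k.py <<'E'
from h import *
o=get_obs();M=R.from_rotvec(o['orientation']).as_matrix();v=M.T@(np.array([593.5,143.4,72])-o['ee_pos'])
print(o['t'],o['ee_pos'].round(1),'yaw',np.degrees(np.arctan2(M[1,0],M[0,0])).round(1),'pivot in tool (want -18.5,100,0)',v.round(1),'F',np.round(o['ft_force'],1))
E
python3 k.py
```

```text
14.3 [515.9 205.2  76.1] yaw 62.8 pivot in tool (want -18.5,100,0) [-19.6  97.3   2.7] F [-0.   1.6 -1. ]
```

Contact with the knob, at 1.6 N. I'll sweep the arc in 5° steps.

Request:
jog_arm --commands '[[-1,[-0.088,-0.015,0.02],[0,0,-0.111]],[-1,[-0.088,-0.015,0.01],[0,0,-0.111]],[-1,[-0.088,-0.012,0],[0,0,-0.111]],[-1,[-0.088,-0.012,0],[0,0,-0.111]],[-1,[-0.088,-0.012,0],[0,0,-0.111]],[-1,[-0.088,-0.012,0],[0,0,-0.111]]]'

```text
t: 14.9
ee_pos: [495.6, 156.8, 73.7]
orientation: [-2.153, -2.269, -0.007]
ft_force: [0.1, 2.3, 1.8]
width: 0.3
grasp_force: 0.8
```

```bash
python3 k.py
```

```text
14.9 [495.6 156.8  73.7] yaw 93.0 pivot in tool (want -18.5,100,0) [-18.6  97.1   0.9] F [0.1 2.3 1.8]
```

Tracking well.

Request:
jog_arm --commands '[[-1,[-0.088,-0.017,0],[0,0,-0.111]],[-1,[-0.088,-0.017,0],[0,0,-0.111]],[-1,[-0.088,-0.012,0],[0,0,-0.111]],[-1,[-0.088,-0.012,0],[0,0,-0.111]],[-1,[-0.088,-0.012,0],[0,0,-0.111]],[-1,[-0.088,-0.012,0],[0,0,-0.111]],[-1,[-0.088,-0.012,0],[0,0,-0.111]],[-1,[-0.088,-0.012,0],[0,0,-0.111]]]'

```text
t: 15.7
ee_pos: [510.0, 88.5, 72.8]
orientation: [-1.249, -2.871, -0.014]
ft_force: [-0.4, 1.3, 1.1]
width: 1.1
grasp_force: 0.8
```

```bash
python3 k.py
```

```text
15.7 [510.   88.5  72.8] yaw 133.0 pivot in tool (want -18.5,100,0) [-16.8  98.5   0.9] F [-0.4  1.3  1.1]
```

Request:
jog_arm --commands '[[-1,[-0.086,-0.012,0],[0,0,-0.111]],[-1,[-0.086,-0.012,0],[0,0,-0.111]],[-1,[-0.086,-0.012,0],[0,0,-0.111]],[-1,[-0.086,-0.012,0],[0,0,-0.111]],[-1,[-0.086,-0.012,0],[0,0,-0.111]],[-1,[-0.086,-0.012,0],[0,0,-0.111]],[-1,[-0.086,-0.012,0],[0,0,-0.111]],[-1,[-0.086,-0.012,0],[0,0,-0.111]]]'

```text
t: 16.5
ee_pos: [563.6, 46.8, 71.7]
orientation: [-0.193, -3.127, -0.018]
ft_force: [-2.8, 1.0, 1.0]
width: 0.3
grasp_force: 0.8
```

```bash
python3 k.py
```

```text
16.5 [563.6  46.8  71.7] yaw 172.9 pivot in tool (want -18.5,100,0) [-17.8  99.5   0.6] F [-2.8  1.   1. ]
```

Request:
jog_arm --commands '[[-1,[-0.086,-0.012,0],[0,0,-0.111]],[-1,[-0.04,-0.006,0],[0,0,-0.075]],[-1,[-0.015,0,0],[0,0,0]],[-1,[-0.01,0,0],[0,0,0]]]'

```text
t: 16.9
ee_pos: [576.3, 43.6, 71.1]
orientation: [0.029, -3.129, -0.018]
ft_force: [-8.3, -2.0, 6.8]
width: 0.2
grasp_force: 4.3
```

Force is rising near the expected stop (577). I'll press slightly more to confirm.

Request:
jog_arm --commands '[[-1,[-0.01,0,-0.005],[0,0,0]],[-1,[-0.01,0,0],[0,0,0]],[-1,[-0.01,0,0],[0,0,0]]]'

```text
t: 17.2
ee_pos: [576.6, 43.6, 71.0]
orientation: [0.029, -3.124, -0.017]
ft_force: [-15.5, -3.0, 11.7]
width: 0.6
grasp_force: 7.8
```

Request:
jog_arm --commands '[[-1,[0.1,0,0],[0,0,0]],[-1,[0.3,0,0],[0,0,0]],[-1,[0.3,0,-0.1],[0,0,0]],[-1,[0.2,0,-0.35],[0,0,0]],[-1,[0.1,0,-0.4],[0,0,0]],[-1,[0,0,-0.4],[0,0,0]],[-1,[0,0,-0.4],[0,0,0]],[-1,[0,0,0],[0,0,0]]]'

```text
t: 18.0
ee_pos: [485.8, 40.4, 242.5]
orientation: [-0.03, 3.138, 0.019]
ft_force: [-0.0, 0.1, 0.4]
width: 0.1
grasp_force: 0.0
```

```bash
python3 - <<'E'
from h import *
o=get_obs();print(o['ee_pos'],o['ft_force'])
d=snap('scene');e=snap('side');w=snap('wrist')
cv2.imwrite('pics/i.png',np.vstack([np.hstack([cv2.resize(a['image'][r:r+150,c:c+200],(400,300)) for a,r,c in((d,160,170),(e,130,120))]),np.hstack([cv2.resize(w['image'],(400,300))]*2)]))
for n,a in(('scene',d),('side',e),('wrist',w)):
    P=cloud(a).reshape(-1,3);x,y,z=P.T
    k=(z>76)&(z<90)&(x>560)&(x<606)&(y>20)&(y<75);print(n,'knob',k.sum(),np.median(P[k],0) if k.any() else '')
    k=(z>62)&(z<72)&(x>570)&(x<608)&(y>55)&(y<135)
    if k.sum()>20: l=cv2.fitLine(P[k][:,:2].astype(np.float32),cv2.DIST_HUBER,0,.01,.01).ravel();print('  bar',k.sum(),np.degrees(np.arctan2(l[1],l[0])),l[2:])
    t=(z>123)&(z<132)&(x>590)&(x<690)&(y>-60)&(y<130);print('  batt',cv2.minAreaRect(P[t][:,:2].astype(np.float32)))
E
```

```text
[485.82860412  40.35917104 242.49487585] [-0.02936325  0.13713335  0.42924598]
scene knob 0 
  batt ((643.035400390625, 31.86425018310547), (68.05975341796875, 152.00790405273438), 0.7455182671546936)
side knob 53 [593.5491599   48.32114075  82.14031819]
  bar 219 -83.52612 [593.7794   94.84608]
  batt ((639.5726318359375, 36.73678970336914), (66.8964614868164, 153.95155334472656), 0.8990539312362671)
wrist knob 0 
  bar 466 -89.93864 [592.72314  104.829315]
  batt ((661.7389526367188, 45.54507827758789), (23.1159725189209, 8.910341262817383), 1.6307873725891113)
```

View pics/i.png

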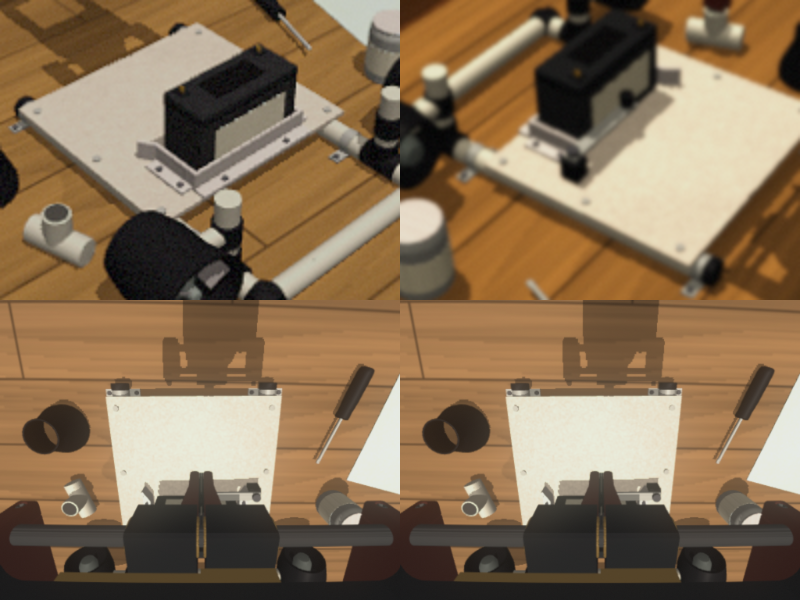

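The side view shows the keeper bar shut across behind the battery, with the knob at (628,97). Side-camera depth puts the knob at x≈593.5, about 596 after that camera's 2–3 mm bias, which matches the shut position. The push force climbing to 15 N confirms the bar was at its stop. The battery is still home and the bystanders haven't moved, so I'm handing in.

```bash
python3 -c "
from workcell import *
print(close_job())"
```

```text
the job is handed in; nothing more can be done
None
```

The battery is fully home, square and flush against the back stop, the keeper bar is shut to its stop behind it, and the arm is clear; I handed the job in at about 18 s, and no verdict was returned.

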